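# Find the 12 mm flat bar by pinching and butt it against the stop of the welding jig

## Robot

A 6-joint arm with a two-finger parallel gripper is mounted at the origin on the work surface. World frame = base frame: x ahead of the robot, y to its left, z up, the work surface at z = 0. Lengths are in m, angles in degrees, forces in N, time in s.
With the tool pointing down it reaches from about 0.3 to 0.75 m from the base axis. Payload 8.5 kg.
Tool frame: the origin (TCP) lies at the very end of the fingers, on their centre line; the grasp point (between the pads) lies 19 mm behind it (env.pinch_z is the distance from the TCP to the grasp point, in m); z points along the fingers, y is the line along which they close (so a half turn about z gives the same grasp; the last joint's range is limited). The gripper opens to 85 mm and grips with 20 to 120 N. Pads are 22 mm wide; open, the fingers measure 114 mm over their backs; the gripper's body (76 mm by 85 mm) begins 54 mm behind the grasp point. The pads swing forward as they close: fully open they stand 13 mm farther back than shut.
Start: joints at [58.997, 21.807, 74.336, -0, 83.858, -12.336], TCP at [0.176, 0.521, 0.231] pointing down, gripper open.
Joint ranges: [-178.18, 178.18], [-50.72, 133.34], [12.68, 142.11], [-81.47, 261.47], [9.98, 163.14], [-165.26, 165.26]. Speed limits (degrees/s): [136.94, 136.94, 180, 180, 180, 180].

## Interface

Orientations are given as a 3x3 rotation matrix whose columns are the frame's x, y, z axes.
In Python, from rig import env, viewer gives the robot as it stands.
- The arm moves only by the tool drive_tool, never from a script. Its argument "series" is a list of rows, each a list of 3 entries, a list of its own where there are three numbers: the shift along the tool's x, y, z in m, then the turn about the tool's z in degrees, then the finger opening in m, from 0 to 0.0854. A call has 1 to 20 rows; each row is the pose to reach, as a shift and turn from the pose commanded when the call began, along the tool's axes at that moment; what a row does not reach only later rows make up. A row lasts 1/10 s, in which the tool goes at most 50 mm and 8.59 degrees, less where a joint would pass 70% of its speed; a pose out of reach is approached as far as the arm can. A call with a gripper value outside its range is refused whole. The fingers move at their own pace and stop on an object; "newtons" is the grip in N (left out, the last holds). Time passes only in rows, so rows that repeat a pose let the fingers close. It gives the time, the measured TCP pose, the force, the opening and the grip force at its end, in the units of the state.
- env.observe(): the state, without advancing time (a new reading comes with each control period).
- viewer.get_image(name): name is "side" or "top" or "wrist"; returns a dict with "img" (400x640x3 uint8, red, green, blue), "depth" (400x640 float32, m along the optical axis (not along the pixel's ray), 0 where there is no reading), "camera_matrix" (3x3 intrinsics, pixels), "distortion" ([k1, k2, p1, p2, k3] as OpenCV has them; the pictures are not rectified), "rvec" (rotation vector, rad) and "tvec" (3), from world to camera coordinates, as OpenCV has them. Camera axes: x right, y down, z forward; pixel columns grow to the right and rows downward; lengths in m; the calibration is good to about 2 mm. A picture is of the moment at which its call begins.
- env.close_job(): hands the job in; it is judged then, once.
The state is a dict: "time_s": time; "q": joint angles; "qvel": joint speeds; "joint_efforts": joint torques, N m; "position": TCP position; "tool_rot": TCP orientation; "ft_force": force on the tool from outside, world axes, zero at the start; "wrist_torque": the same for the moment, N m; "grip_width": finger opening in m; "gripper_force": force on a finger pad.
Only numpy, scipy, OpenCV 4.12 (cv2) and the standard library are available. Lean on these libraries where they do the work, as an engineer would, in place of code of your own. Each camera call takes 0.05 s, during which the arm holds its last target. There are 200 camera calls.

## Task

Three steel flat bars that look alike stand on edge in the slots of the blue stand: pinch them to find the one that is 12 mm thick, and leave the other two in their slots and the can and brush alone. Gently set the 12 mm bar on edge on the floor of the welding jig's channel, short of the yellow gauge finger and the brass stop, then slide it along the channel, past the finger, until it butts against the stop, without forcing it or shoving the stop out of its setting, and let go of it there.

Things in the scene. Friction and masses are not known exactly. Their poses are not given: they have to be found in the camera images.
- bar_a: One of three steel flat bars, plain boxes 100 mm long (x), 60 mm high (z, on edge), 0.3 to 0.85 kg. One is 8, one 12, one 16 mm thick (y); which this is is not told: measure it. They stand upright, parallel to the stand's x, 75 mm apart along its y, in any order; a let-go bar may lean a little in its slot. Origin: centre of the underside
- bar_b: Another of the three flat bars, see bar_a: 8, 12 or 16 mm thick, not told. Origin: centre of the underside
- bar_c: Another of the three flat bars, see bar_a: 8, 12 or 16 mm thick, not told. Origin: centre of the underside
- stand: Fixed low blue rack with a black rubber floor, 162 mm (x) by 260 mm (y). Bars stand on the rubber, 14 mm above the origin (centre of the underside); rim to 20 mm. Each stands loosely between two pairs of thin blue posts near its ends (36 to 50 mm from the stand's middle in x, slot 19 mm wide, posts to 59 mm above the origin); the middle 70 mm is free for fingers
- jig: Fixed grey base 270 (x) by 100 mm (y), on it two 250 mm long aluminium rails: a channel along x at y = 0. Floor 12 mm, rail tops 30 mm above the origin (centre of the underside). Channel 14.6 mm wide, 45 degree slopes widen its mouth to 22.6 mm: a 12 mm bar fits on edge, 1.3 mm play each side, a 16 mm one does not. The brass stop is in the +x half
- stop_face (a point): Middle of the upright face of the brass end stop, which the bar's end has to butt; 30 mm above the channel floor, axes as the jig's, the face looks to the jig's -x. It is set 55 to 95 mm from the jig's origin along +x and held by friction only: pushed with over about 15 N it slips to +x. Its block is 30 mm long, 50 mm wide; a red knob on it reaches 83 mm above the floor
- wire_brush: Bystander: a loose brush with a wooden handle lying on the table beyond the work. Origin: centre of the underside
- spray_can: Bystander: a loose yellow can, 56 mm across, 150 mm high, standing beyond the work. Origin: centre of the underside
- hood_edge (a point): Middle of the lower front edge of the stop's hood, which juts 16 mm from the stop's face towards the jig's -x over the end of a seated bar. 24 mm wide; underside 65 mm above the channel floor (5 mm over a seated bar's top), its top at 71 mm. It keeps a bar from being lowered in right at the stop and hides the joint from above
- finger_tip (a point): Tip of the yellow gauge finger that pokes sideways out of the jig's +y rail, 25 mm along +x of the jig's origin, 8 mm above the channel floor. At rest it reaches the channel's middle line; a passing bar pushes it back towards +y (spring under 1 N, 20 degree ramps from 23 mm before to 23 mm after the tip, 9 mm high), then it rests on the bar's side. Do not set a bar down on it from above
Mind the look-alikes: they are no part of the job. Leave any orange or purple look-alike of the bar_b alone.

How it is judged (in metres and radians):
On the way:
1. a bar stands on the channel floor (within 3 mm), in line with the channel, its end at least 10 mm short of the stop (((z of bar_a in the frame of jig below 0.015 m and y of bar_a in the frame of jig between -0.004 and 0.004 m and angle between the x axis of bar_a and the x axis of jig, either way round below 0.06 rad and x of bar_a in the frame of stop_face below -0.06 m and x of bar_a in the frame of jig above -0.12 m) or (z of bar_b in the frame of jig below 0.015 m and y of bar_b in the frame of jig between -0.004 and 0.004 m and angle between the x axis of bar_b and the x axis of jig, either way round below 0.06 rad and x of bar_b in the frame of stop_face below -0.06 m and x of bar_b in the frame of jig above -0.12 m) or (z of bar_c in the frame of jig below 0.015 m and y of bar_c in the frame of jig between -0.004 and 0.004 m and angle between the x axis of bar_c and the x axis of jig, either way round below 0.06 rad and x of bar_c in the frame of stop_face below -0.06 m and x of bar_c in the frame of jig above -0.12 m))), for 0.1 s.
At the end, for the whole second after the job is handed in: One bar, 12 mm by the gauge finger on its side (tip 5 to 7 mm from its middle plane), rests upright on the channel floor (within 2 mm), in line, its end within 1.8 mm of the stop; the stop is within 2 mm of its setting; the other two bars stand (or lean) within 25 mm of their places (((z of bar_a in the frame of jig below 0.014 m and y of bar_a in the frame of jig between -0.004 and 0.004 m and angle between the x axis of bar_a and the x axis of jig, either way round below 0.05 rad and x of bar_a in the frame of stop_face between -0.0518 and -0.047 m and linear speed of bar_a below 0.01 m/s and (y of finger_tip in the frame of bar_a between 0.005 and 0.007 m or y of finger_tip in the frame of bar_a between -0.007 and -0.005 m) and distance of each of bar_b, bar_c from where it was at the start of the episode below 0.025 m and angle between bar_a's own z axis and vertical below 0.15 rad and angle between each of bar_b, bar_c's own z axis and vertical below 0.4 rad) or (z of bar_b in the frame of jig below 0.014 m and y of bar_b in the frame of jig between -0.004 and 0.004 m and angle between the x axis of bar_b and the x axis of jig, either way round below 0.05 rad and x of bar_b in the frame of stop_face between -0.0518 and -0.047 m and linear speed of bar_b below 0.01 m/s and (y of finger_tip in the frame of bar_b between 0.005 and 0.007 m or y of finger_tip in the frame of bar_b between -0.007 and -0.005 m) and distance of each of bar_a, bar_c from where it was at the start of the episode below 0.025 m and angle between bar_b's own z axis and vertical below 0.15 rad and angle between each of bar_a, bar_c's own z axis and vertical below 0.4 rad) or (z of bar_c in the frame of jig below 0.014 m and y of bar_c in the frame of jig between -0.004 and 0.004 m and angle between the x axis of bar_c and the x axis of jig, either way round below 0.05 rad and x of bar_c in the frame of stop_face between -0.0518 and -0.047 m and linear speed of bar_c below 0.01 m/s and (y of finger_tip in the frame of bar_c between 0.005 and 0.007 m or y of finger_tip in the frame of bar_c between -0.007 and -0.005 m) and distance of each of bar_a, bar_b from where it was at the start of the episode below 0.025 m and angle between bar_c's own z axis and vertical below 0.15 rad and angle between each of bar_a, bar_b's own z axis and vertical below 0.4 rad)) and distance of stop_face from where it was at the start of the episode below 0.002 m); the robot touches nothing.
It fails at once if the stop is shoved more than 2 mm out of its setting (distance of stop_face from where it was at the start of the episode above 0.002 m).
It fails at once if a bar is forced against the jig with more than 60 N (contact force between any of bar_a, bar_b, bar_c and jig above 60 N).
It fails at once if a bar is knocked over, or a second bar is taken away too (angle between any of bar_a, bar_b, bar_c's own z axis and vertical above 0.6 rad or distance of each of bar_a, bar_b from where it was at the start of the episode above 0.05 m or distance of each of bar_a, bar_c from where it was at the start of the episode above 0.05 m or distance of each of bar_b, bar_c from where it was at the start of the episode above 0.05 m).
It fails at once if the spray can or the brush is knocked away (distance of any of spray_can, wire_brush from where it was at the start of the episode above 0.03 m).
It also fails if it takes over 72 s, if anything falls off the work surface, if the arm or the gripper's body presses on something with over 40 N, if the wrist force passes 120 N, or if a joint passes its speed limit or range.

## Working session

There is one attempt and no reset: what is moved stays moved. The work goes in short steps, Python scripts to look and compute and a tool call to move; the robot and the scene stay as the last step left them, time stands still between calls to the robot, and variables do not carry over. Pictures are saved under pics/ and viewed, at most 10 in all, crops included, and the job is handed in when it is done.

Besides the shell and the picture viewer there is one more tool, called after ">>>" by a JSON object that holds its "fn" and its "kwargs". drive_tool: Moves the arm, as the interface text tells. Its arguments: {"type":"object","properties":{"series":{"type":"array"},"newtons":{"type":"number"}},"required":["series"]}

```bash
ls; mkdir -p pics; cat > h.py <<'E'
import numpy as np, cv2
from rig import env, viewer
def snap(n):
    d=viewer.get_image(n); d['img']=np.asarray(d['img']); return d
def save(d,f,crop=None,s=1):
    im=d['img'][:,:,::-1]
    if crop: x0,y0,x1,y1=crop; im=im[y0:y1,x0:x1]
    if s!=1: im=cv2.resize(im,None,fx=s,fy=s,interpolation=cv2.INTER_CUBIC)
    cv2.imwrite(f,im)
def RT(d): return cv2.Rodrigues(np.array(d['rvec'],float))[0],np.array(d['tvec'],float).ravel()
def ray(d,uv):
    K=np.array(d['camera_matrix'],float);D=np.array(d['distortion'],float).ravel()
    p=cv2.undistortPoints(np.array(uv,float).reshape(-1,1,2),K,D)[:,0]
    return np.c_[p,np.ones(len(p))]
def atz(d,uv,z):
    R,t=RT(d); c=-R.T@t; r=ray(d,uv)@R
    return c+r*((z-c[2])/r[:,2])[:,None]
def cloud(d):
    h,w=d['depth'].shape; u,v=np.meshgrid(np.arange(w),np.arange(h))
    R,t=RT(d); P=ray(d,np.stack([u,v],-1).reshape(-1,2))*d['depth'].reshape(-1,1)
    return ((P-t)@R).reshape(h,w,3)
def proj(d,P):
    return cv2.projectPoints(np.array(P,float).reshape(-1,1,3),np.array(d['rvec'],float),np.array(d['tvec'],float),np.array(d['camera_matrix'],float),np.array(d['distortion'],float))[0][:,0]
E
python3 - <<'E'
from h import *
for n in ['top','side']:
    d=snap(n); save(d,f'pics/{n}0.png'); R,t=RT(d); print(n,-R.T@t, R[2])
    np.savez(f'{n}0.npz',**d)
s=env.observe(); print(s); print(env.pinch_z)
E
```

```text
pics
top [0.48598831 0.01404934 1.18328225] [ 0.05465627  0.01907401 -0.99832303]
side [ 0.21033936 -0.45220611  0.79854287] [ 0.39224944  0.50980118 -0.76566516]
{'time_s': 0.1, 'q': array([ 5.89986188e+01,  2.18384014e+01,  7.43785936e+01,  5.43922446e-04,
        8.38582199e+01, -1.23352155e+01]), 'qvel': array([-0.01758451, -0.09828216, -0.21253514, -0.05512438,  0.0520434 ,
       -0.024056  ]), 'joint_efforts': array([ 3.24620109e-03, -4.49219155e+01, -2.31655169e+01, -1.99452434e-04,
        3.69500311e-03,  7.08285015e-06]), 'position': array([0.17588958, 0.52084748, 0.2307723 ]), 'tool_rot': array([[-9.47399015e-01,  3.20054119e-01, -6.84232197e-04],
       [ 3.20054719e-01,  9.47398396e-01, -1.12036585e-03],
       [ 2.89662781e-04, -1.28042525e-03, -9.99999138e-01]]), 'ft_force': array([-0.61679218, -0.11572196,  0.06789055]), 'wrist_torque': array([0.01058211, 0.02305329, 0.00093539]), 'gripper_force': 0.0, 'grip_width': 0.08545656101025696}
0.0187
```

View pics/top0.png

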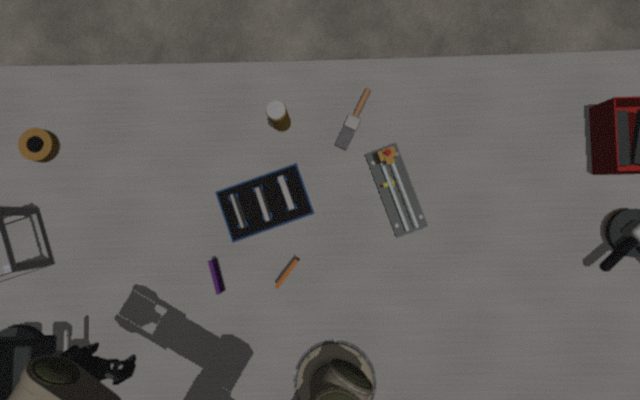

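View pics/side0.png

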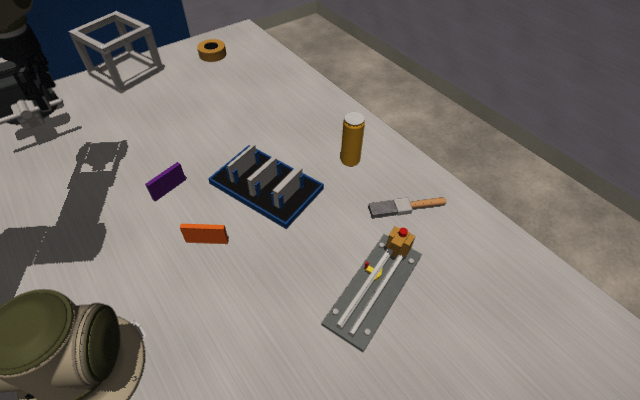

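Candidates in the top view are three grey bars in the blue stand at (238,210), (262,203) and (287,192). The look-alikes are the purple one at (216,275) and the orange one at (288,271), both lying outside the stand, so I'll leave them alone. The jig is at (395,190), with its stop and red knob at (387,155) and the yellow finger at (388,184).

```bash
python3 - <<'E'
from h import *
d=dict(np.load('top0.npz')); save(d,'pics/topc.png',(205,135,445,250),3.3)
im=d['img'].astype(int); r,g,b=im[...,0],im[...,1],im[...,2]
m=((b>r+25)&(b>g+10)).astype(np.uint8); m[:, :205]=0; m[:,325:]=0; m[250:]=0; m[:150]=0
v,u=np.nonzero(m); P=atz(d,np.c_[u,v],0.02)[:,:2]
rc=cv2.minAreaRect(P.astype(np.float32)); print('stand',rc, len(u))
C=cloud(d); z=C[...,2]
for n,lo,hi,(x0,y0,x1,y1) in [('bars',0.066,0.085,(215,160,315,245)),('rails',.024,.036,(360,140,430,240)),('base',.006,.05,(355,140,435,245))]:
    mm=np.zeros_like(z,bool); mm[y0:y1,x0:x1]=1
    mm&=(z>lo)&(z<hi); k,lab,st,ce=cv2.connectedComponentsWithStats(mm.astype(np.uint8))
    for i in range(1,k):
        if st[i,4]<25: continue
        q=C[lab==i]; print(n,st[i,4],ce[i],q.mean(0).round(4),cv2.minAreaRect(q[:,:2].astype(np.float32)))
E
```

```text
stand ((0.5342146754264832, 0.1999652236700058), (0.16035011410713196, 0.2587093412876129), 18.567218780517578) 601
bars 204 [285.61764706 192.82352941] [0.5577 0.1293 0.0747] ((0.5579996109008789, 0.12963463366031647), (0.10011366009712219, 0.016183454543352127), 19.2147274017334)
bars 154 [261.92857143 204.28571429] [0.5261 0.1978 0.074 ] ((0.5263937711715698, 0.1980435848236084), (0.09935390949249268, 0.012064751237630844), 17.596878051757812)
bars 120 [236.75       210.90833333] [0.5085 0.2702 0.0742] ((0.5077468752861023, 0.2707568407058716), (0.09939111769199371, 0.009479844942688942), 18.684337615966797)
rails 331 [393.90332326 195.1570997 ] [ 0.5476 -0.1874  0.0295] ((0.5428872108459473, -0.1831042766571045), (0.2181532233953476, 0.03325606882572174), 16.910846710205078)
rails 309 [403.83171521 195.33333333] [ 0.5465 -0.2166  0.0298] ((0.5475954413414001, -0.21644943952560425), (0.20364636182785034, 0.013324212282896042), 18.7777156829834)
base 2770 [396.64801444 193.13068592] [ 0.5542 -0.1978  0.0174] ((0.5673702955245972, -0.19735154509544373), (0.2748946249485016, 0.10466423630714417), 19.355792999267578)
```

View pics/topc.png

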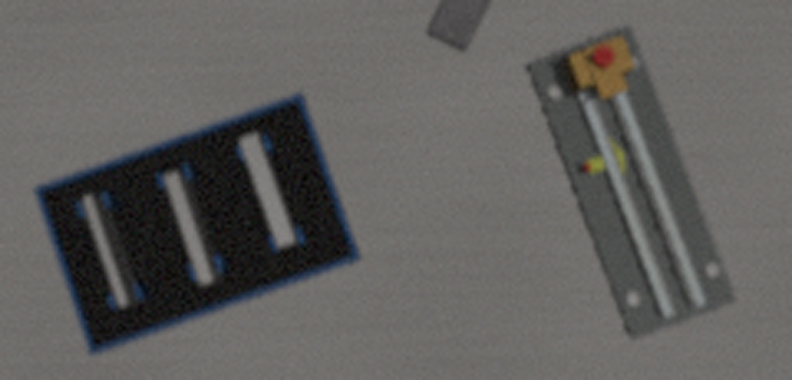

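The crop confirms it. The three grey bars sit in the stand, with apparent thicknesses of 16, 12 and 8–9 mm from right to left. The middle one at (262,203) is the likely 12 mm bar, so I'll go above it.

>>> {"fn": "drive_tool", "kwargs": {"series": [[[-0.044, -0.019, 0], -7, 0.04], [[-0.088, -0.039, 0], -14, 0.04], [[-0.132, -0.058, 0], -21, 0.04], [[-0.176, -0.078, 0], -28, 0.04], [[-0.22, -0.098, 0], -35, 0.04], [[-0.264, -0.117, 0], -37.3, 0.04], [[-0.308, -0.137, 0], -37.3, 0.04], [[-0.352, -0.157, 0], -37.3, 0.04], [[-0.396, -0.176, 0], -37.3, 0.04], [[-0.435, -0.194, 0], -37.3, 0.04], [[-0.435, -0.194, 0], -37.3, 0.04], [[-0.435, -0.194, 0], -37.3, 0.04]], "newtons": 30}}

```text
time_s: 1.3
position: [0.5262, 0.1975, 0.2307]
tool_rot: [[-0.948, -0.318, -0.001], [-0.318, 0.948, 0.0], [0.001, 0.0, -1.0]]
ft_force: [0.4, 0.3, 0.1]
grip_width: 0.0402
gripper_force: 0.0
```

```bash
python3 - <<'E'
from h import *
d=snap('wrist'); np.savez('w1.npz',**d); save(d,'pics/w1.png'); s=env.observe()
R,t=RT(d); print(-R.T@t,R[2]); print(s['position'],s['tool_rot'].round(4),s['time_s'],s['grip_width'])
C=cloud(d); z=C[...,2]
mm=((z>.067)&(z<.08)).astype(np.uint8); k,lab,st,ce=cv2.connectedComponentsWithStats(mm)
for i in range(1,k):
    if st[i,4]<100: continue
    q=C[lab==i]; print(st[i],ce[i],q.mean(0).round(4),cv2.minAreaRect(q[:,:2].astype(np.float32)))
E
```

```text
[0.449034   0.17135978 0.37306514] [ 0.30103205  0.10084482 -0.94826685]
[0.52558383 0.19822359 0.23095007] [[-9.476e-01 -3.194e-01 -1.100e-03]
 [-3.194e-01  9.476e-01  1.000e-04]
 [ 1.100e-03  5.000e-04 -1.000e+00]] 1.35 0.03992472529332282
[ 312  131   15  106 1376] [318.55450581 183.81758721] [0.5254 0.1976 0.0737] ((0.5272037982940674, 0.19826209545135498), (0.09896790981292725, 0.01199439074844122), 18.003921508789062)
[ 391  138   18  105 1096] [399.33485401 188.97718978] [0.5065 0.2696 0.0731] ((0.5089429616928101, 0.27110394835472107), (0.0994630679488182, 0.008853879757225513), 18.548336029052734)
[ 224  141   27  104 1958] [237.28702758 191.80439224] [0.5564 0.1292 0.0735] ((0.5589302182197571, 0.12933307886123657), (0.09927206486463547, 0.016801398247480392), 19.093509674072266)
```

View pics/w1.png

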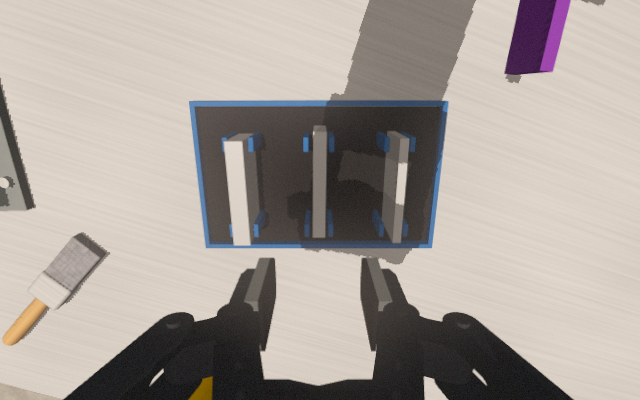

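The wrist view shows the middle bar at (319,184), 12.0 mm thick by depth. The others, at (237,192) and (399,189), read about 16 and 8 mm. The fingers are centred over the middle bar, so I'll descend and pinch.

>>> {"fn": "drive_tool", "kwargs": {"series": [[[-0.001, 0, 0.04], 0, 0.04], [[-0.001, 0, 0.08], 0, 0.04], [[-0.001, 0, 0.11], 0, 0.04], [[-0.001, 0, 0.135], 0, 0.04], [[-0.001, 0, 0.15], 0, 0.04], [[-0.001, 0, 0.165], 0, 0.04], [[-0.001, 0, 0.18], 0, 0.04], [[-0.001, 0, 0.191], 0, 0.04], [[-0.001, 0, 0.191], 0, 0.04], [[-0.001, 0, 0.191], 0, 0.04]]}}

```text
time_s: 2.35
position: [0.5269, 0.1988, 0.0408]
tool_rot: [[-0.947, -0.32, 0.0], [-0.32, 0.947, 0.0], [-0.0, -0.0, -1.0]]
ft_force: [-0.1, -0.2, 0.1]
grip_width: 0.0397
gripper_force: 0.0
```

>>> {"fn": "drive_tool", "kwargs": {"series": [[[0, 0, 0], 0, 0.03], [[0, 0, 0], 0, 0.022], [[0, 0, 0], 0, 0.016], [[0, 0, 0], 0, 0.012], [[0, 0, 0], 0, 0.006], [[0, 0, 0], 0, 0.004], [[0, 0, 0], 0, 0.004], [[0, 0, 0], 0, 0.004], [[0, 0, 0], 0, 0.004]], "newtons": 40}}

```text
time_s: 3.25
position: [0.5271, 0.1986, 0.0407]
tool_rot: [[-0.948, -0.32, 0.001], [-0.32, 0.948, 0.0], [-0.001, 0.0, -1.0]]
ft_force: [-1.3, 3.6, 5.0]
grip_width: 0.0112
gripper_force: 40.1
```

The pinch gives 11.2 mm at 40 N. That is closest to 12 mm and agrees with the depth images (12.0 for this bar, about 9 and 16.5 for the others), so I'll lift it.

>>> {"fn": "drive_tool", "kwargs": {"series": [[[0, 0, -0.004], 0, 0.004], [[0, 0, -0.012], 0, 0.004], [[0, 0, -0.025], 0, 0.004], [[0, 0, -0.045], 0, 0.004], [[0, 0, -0.07], 0, 0.004], [[0, 0, -0.1], 0, 0.004], [[0, 0, -0.13], 0, 0.004], [[0, 0, -0.16], 0, 0.004], [[0, 0, -0.19], 0, 0.004], [[0, 0, -0.19], 0, 0.004], [[0, 0, -0.19], 0, 0.004]]}}

```text
time_s: 4.35
position: [0.5265, 0.1982, 0.2292]
tool_rot: [[-0.948, -0.319, -0.001], [-0.319, 0.948, -0.0], [0.001, 0.0, -1.0]]
ft_force: [-0.3, 0.3, -6.9]
grip_width: 0.0112
gripper_force: 39.1
```

>>> {"fn": "drive_tool", "kwargs": {"series": [[[0.005, -0.013, 0], 0, 0.004], [[0.015, -0.038, 0], 0, 0.004], [[0.028, -0.073, 0], 0, 0.004], [[0.043, -0.11, 0], 0, 0.004], [[0.058, -0.15, 0], 0, 0.004], [[0.073, -0.19, 0], 0, 0.004], [[0.088, -0.23, 0], 0, 0.004], [[0.103, -0.27, 0], 0, 0.004], [[0.118, -0.31, 0], 0, 0.004], [[0.132, -0.343, 0], 0, 0.004], [[0.143, -0.368, 0], 0, 0.004], [[0.149, -0.383, 0], 0, 0.004], [[0.151, -0.388, 0], 0, 0.004], [[0.151, -0.388, 0], 0, 0.004], [[0.151, -0.388, 0], 0, 0.004], [[0.151, -0.388, 0], 0, 0.004]]}}

```text
time_s: 5.95
position: [0.508, -0.2163, 0.2303]
tool_rot: [[-0.947, -0.321, -0.0], [-0.321, 0.947, 0.0], [-0.0, 0.0, -1.0]]
ft_force: [0.5, 0.5, -6.4]
grip_width: 0.0113
gripper_force: 39.6
```

```bash
python3 - <<'E'
from h import *
s=env.observe();print(s['position'],s['tool_rot'].round(4),s['time_s'],s['grip_width'],s['ft_force'])
d=snap('wrist'); np.savez('w2.npz',**d); save(d,'pics/w2.png'); 
R,t=RT(d); print(-R.T@t,R[2])
C=cloud(d); z=C[...,2]
for n,lo,hi in [('rails',.024,.034),('base',.007,.016),('stop',.07,.08),('knob',.086,.1)]:
    k,lab,st,ce=cv2.connectedComponentsWithStats(((z>lo)&(z<hi)).astype(np.uint8))
    for i in range(1,k):
        if st[i,4]<150: continue
        q=C[lab==i]; print(n,st[i],q.mean(0).round(4),cv2.minAreaRect(q[:,:2].astype(np.float32)))
E
```

```text
[ 0.50802185 -0.2163399   0.23034033] [[-9.471e-01 -3.209e-01 -1.000e-04]
 [-3.209e-01  9.471e-01  3.000e-04]
 [-1.000e-04  3.000e-04 -1.000e+00]] 5.95 0.011321337609762727 [ 0.52005789  0.5100947  -6.3555652 ]
[ 0.43075863 -0.24272227  0.37263337] [ 0.30204285  0.10206729 -0.94781453]
rails [298 110  13  78 724] [ 0.4808 -0.2413  0.029 ] ((0.488790363073349, -0.23789015412330627), (0.07799535989761353, 0.011990299448370934), 18.701953887939453)
rails [325 110  12  77 693] [ 0.4705 -0.2153  0.029 ] ((0.47969961166381836, -0.212632954120636), (0.07696261256933212, 0.011215815320611), 19.65996551513672)
rails [554 264  48  76 540] [0.5531 0.1193 0.0294] ((0.5581521987915039, 0.11657944321632385), (0.1040889099240303, 0.027561727911233902), 5.474584102630615)
base [ 268   99   98  170 9412] [ 0.5109 -0.2167  0.0117] ((0.5297493934631348, -0.20950551331043243), (0.19442176818847656, 0.10033449530601501), 19.24299430847168)
base [510 233 130 117 903] [0.5383 0.0869 0.0116] ((0.5386009812355042, 0.08892863988876343), (0.10063110291957855, 0.20468170940876007), 70.90904998779297)
base [ 520  242  120  106 5770] [0.5414 0.1334 0.0135] ((0.5496350526809692, 0.15900737047195435), (0.15101885795593262, 0.1542138159275055), 18.610517501831055)
stop [ 585  286   42   79 1339] [0.5564 0.1277 0.0731] ((0.5585697889328003, 0.1297517716884613), (0.10128235071897507, 0.0184587724506855), 19.392120361328125)
```

View pics/w2.png

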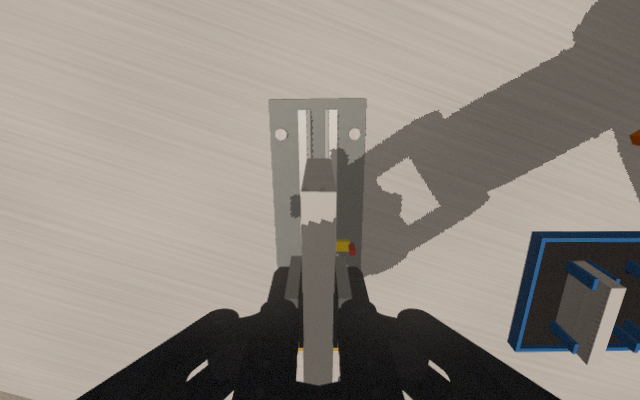

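The wrist view shows the bar held in the gripper. Below it, the jig's channel runs from (318,110) toward the bar and the yellow finger is at (345,246). I'll compare the bar and channel lines in this same image.

```bash
python3 - <<'E'
from h import *
d=dict(np.load('w2.npz')); C=cloud(d); z=C[...,2]
g=cv2.cvtColor(d['img'],cv2.COLOR_RGB2GRAY).astype(float)
def line(P):
    c=P.mean(0); _,_,v=np.linalg.svd(P-c); v=v[0]*np.sign(v[0][0]); return c,v
# bar top
mm=np.zeros_like(z,bool); mm[140:400,290:345]=1; mm&=(z>.2)&(z<.3); print('bar z pct',np.percentile(z[mm],[5,50,95]).round(4))
bt=mm&(z>.257)&(z<.27)
q=C[bt]; rc=cv2.minAreaRect(q[:,:2].astype(np.float32)); print('bar top',rc,q[:,2].mean())
E1=[];E2=[]
for v in range(100,400):
    r=np.nonzero(bt[v])[0]
    if len(r)>8: E1.append(C[v,r[0]+0,:2]);E2.append(C[v,r[-1],:2])
mid=(np.array(E1)+np.array(E2))/2; c,vv=line(mid); print('bar midline',c,np.degrees(np.arctan2(vv[1],vv[0])),len(mid))
n=np.array([-np.sin(np.radians(19)),np.cos(np.radians(19))])
print(' bar off',c@n)
# base edges via depth z .007-.016 rows
L=[];Rr=[]
bm=(z>.007)&(z<.034)
for v in range(104,262,1):
    r=np.nonzero(bm[v,255:380])[0]+255
    if len(r)>20:
        L.append(C[v,r[0],:2]); Rr.append(C[v,r[-1],:2])
for nm,e in [('L',L),('R',Rr)]:
    e=np.array(e); c,vv=line(e); dd=(e-c)@np.array([-vv[1],vv[0]]); k=abs(dd)<.002; c,vv=line(e[k]); print(nm,c,np.degrees(np.arctan2(vv[1],vv[0])),c@n,k.sum())
for u0,u1 in [(290,314),(318,342)]:
    L=[];Rr=[]
    for v in range(114,150):
        r=np.nonzero((z[v,u0:u1]>.024)&(z[v,u0:u1]<.034))[0]+u0
        if len(r)>3: L.append(C[v,r[0],:2]); Rr.append(C[v,r[-1],:2])
    for e in (L,Rr):
        c,vv=line(np.array(e)); print('rail',c,np.degrees(np.arctan2(vv[1],vv[0])),c@n)
# base -x end
ends=[]
for u in range(275,362,3):
    r=np.nonzero(bm[80:130,u])[0]
    ends.append(C[80+r[0],u,:2])
a=np.array([n[1],-n[0]]); print('end along', np.median(np.array(ends)@a),'tcp',np.array([.50802,-.21634])@a,np.array([.50802,-.21634])@n)
# stop face from top view
t=dict(np.load('top0.npz')); Ct=cloud(t); im=t['img'].astype(int)
m=(im[...,0]>im[...,2]+50); m[:,:365]=0;m[:,410:]=0;m[:140]=0;m[175:]=0
q=Ct[m]; q=q[q[:,2]>.07]; print('stop along pct',np.percentile(q[:,:2]@a,[1,5,50,95,99]).round(4),np.percentile(q[:,:2]@n,[1,50,99]).round(4),np.percentile(q[:,2],[5,50,95]))
E
```

```text
bar z pct [0.2369 0.2633 0.2794]
bar top ((0.5005658268928528, -0.2197301983833313), (0.08469037711620331, 0.020889131352305412), 12.343743324279785) 0.26349329522116177
bar midline [ 0.49574873 -0.22080785] 18.558750591985056 198
 bar off -0.37017791783441567
L [ 0.53926918 -0.25847816] 19.23960741621274 -0.41996477554633727 158
R [ 0.50755891 -0.16496046] 19.172918607648253 -0.3212182005236939 158
rail [ 0.47339466 -0.24905649] 18.34054197392558 -0.38960976564826977
rail [ 0.47033629 -0.23859328] 19.63831860208865 -0.37872089843132484
rail [ 0.46522185 -0.22347576] 19.270448635668515 -0.3627619008867137
rail [ 0.46128729 -0.21338617] 19.71213265281771 -0.3519410404821456
end along 0.3359306511201663 tcp 0.4099089322407037 -0.36994862247248095
stop along pct [0.5476 0.5505 0.5712 0.5868 0.5883] [-0.3919 -0.3681 -0.3456] [0.07926824 0.08369744 0.09746203]
```

>>> {"fn": "drive_tool", "kwargs": {"series": [[[0, -0.0005, 0.02], -0.55, 0.004], [[0, -0.0005, 0.05], -0.55, 0.004], [[0, -0.0005, 0.08], -0.55, 0.004], [[0, -0.0005, 0.11], -0.55, 0.004], [[0, -0.0005, 0.135], -0.55, 0.004], [[0, -0.0005, 0.15], -0.55, 0.004], [[0, -0.0005, 0.16], -0.55, 0.004], [[0, -0.0005, 0.167], -0.55, 0.004], [[0, -0.0005, 0.167], -0.55, 0.004], [[0, -0.0005, 0.167], -0.55, 0.004], [[0, -0.0005, 0.167], -0.55, 0.004]]}}

```text
time_s: 7.1
position: [0.5084, -0.2183, 0.0641]
tool_rot: [[-0.944, -0.329, 0.001], [-0.329, 0.944, -0.001], [-0.001, -0.001, -1.0]]
ft_force: [-0.2, 0.5, -5.7]
grip_width: 0.0116
gripper_force: 39.5
```

```bash
python3 - <<'E'
from h import *
s=env.observe();print(s['position'],s['time_s'],s['ft_force'])
d=snap('wrist'); np.savez('w3.npz',**d); save(d,'pics/w3.png',(200,0,440,200),3.3)
E
```

```text
[ 0.5084239  -0.21827622  0.06414881] 7.1 [-0.21488472  0.47483196 -5.70157595]
```

View pics/w3.png

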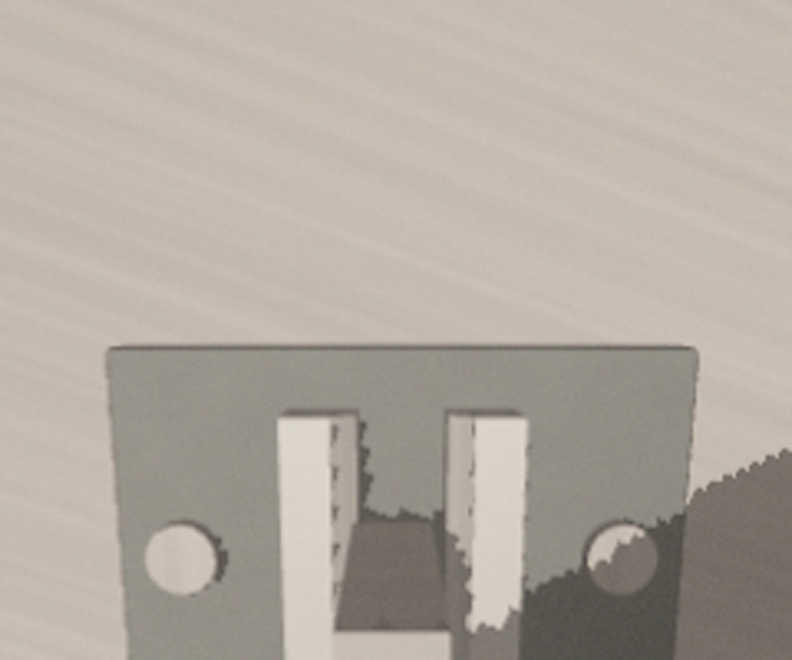

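The crop shows the bar's lower end edge centred at x≈395, with the channel mouth centred at 402. The bar is therefore about 1.2 mm too far to −y, so I'll shift +y and lower carefully.

>>> {"fn": "drive_tool", "kwargs": {"series": [[[0, 0.0012, 0], 0, 0.004], [[0, 0.0012, 0.002], 0, 0.004], [[0, 0.0012, 0.005], 0, 0.004], [[0, 0.0012, 0.008], 0, 0.004], [[0, 0.0012, 0.01], 0, 0.004], [[0, 0.0012, 0.01], 0, 0.004]]}}

```text
time_s: 7.75
position: [0.5075, -0.2168, 0.0529]
tool_rot: [[-0.945, -0.329, -0.001], [-0.329, 0.945, 0.0], [0.0, 0.001, -1.0]]
ft_force: [0.7, 0.1, -6.6]
grip_width: 0.0112
gripper_force: 39.5
```

```bash
python3 - <<'E'
from h import *
s=env.observe();print(s['position'],s['time_s'],s['ft_force'],s['tool_rot'].round(4).tolist())
d=snap('wrist'); np.savez('w4.npz',**d); save(d,'pics/w4.png',(200,0,440,200),3.3)
E
```

```text
[ 0.50747165 -0.21683169  0.05287627] 7.75 [ 0.65104441  0.05329425 -6.55426286] [[-0.9445, -0.3285, -0.0007], [-0.3285, 0.9445, 0.0005], [0.0005, 0.0007, -1.0]]
```

View pics/w4.png

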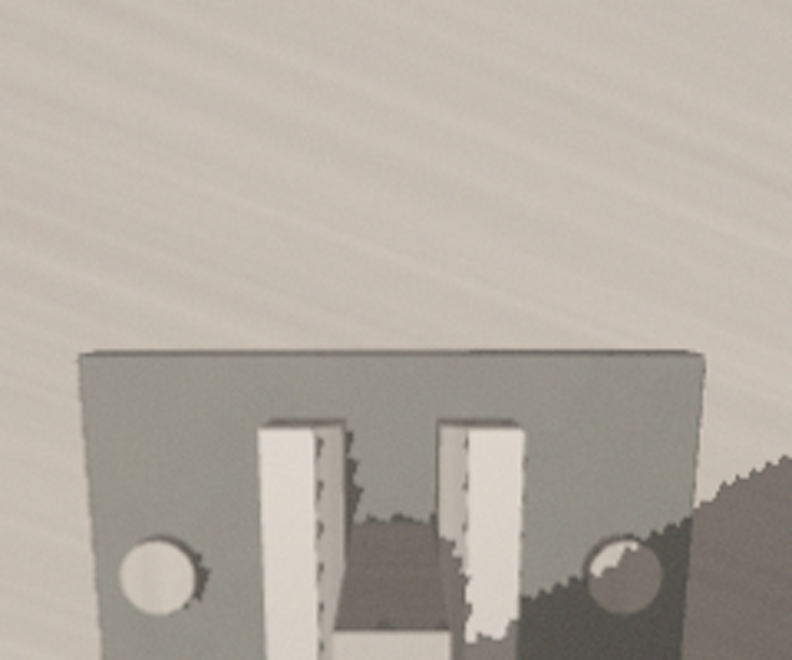

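The bar's lower edge (≈352–434) is now centred in the channel (346–440), so I'll keep lowering.

>>> {"fn": "drive_tool", "kwargs": {"series": [[[0, 0, 0.002], 0, 0.004], [[0, 0, 0.004], 0, 0.004], [[0, 0, 0.006], 0, 0.004], [[0, 0, 0.008], 0, 0.004], [[0, 0, 0.0105], 0, 0.004], [[0, 0, 0.0105], 0, 0.004], [[0, 0, 0.0105], 0, 0.004]]}}

```text
time_s: 8.5
position: [0.5077, -0.2169, 0.0428]
tool_rot: [[-0.944, -0.329, -0.0], [-0.329, 0.944, 0.0], [0.0, 0.0, -1.0]]
ft_force: [0.6, 0.9, -5.2]
grip_width: 0.0118
gripper_force: 39.6
```

>>> {"fn": "drive_tool", "kwargs": {"series": [[[0, 0, 0.001], 0, 0.004], [[0, 0, 0.0015], 0, 0.004], [[0, 0, 0.0015], 0, 0.004], [[0, 0, 0.0015], 0, 0.004]]}}

```text
time_s: 8.9
position: [0.5077, -0.2169, 0.0413]
tool_rot: [[-0.944, -0.329, 0.0], [-0.329, 0.944, -0.0], [-0.0, -0.0, -1.0]]
ft_force: [0.4, -0.8, -5.7]
grip_width: 0.0111
gripper_force: 39.6
```

>>> {"fn": "drive_tool", "kwargs": {"series": [[[0, 0, 0.0005], 0, 0.004], [[0, 0, 0.001], 0, 0.004], [[0, 0, 0.001], 0, 0.004], [[0, 0, 0.001], 0, 0.004]]}}

```text
time_s: 9.3
position: [0.5077, -0.2169, 0.0403]
tool_rot: [[-0.944, -0.329, -0.0], [-0.329, 0.944, 0.0], [0.0, 0.0, -1.0]]
ft_force: [-1.1, 0.3, -6.2]
grip_width: 0.0116
gripper_force: 39.6
```

>>> {"fn": "drive_tool", "kwargs": {"series": [[[0, 0, 0.0005], 0, 0.004], [[0, 0, 0.001], 0, 0.004], [[0, 0, 0.001], 0, 0.004], [[0, 0, 0.001], 0, 0.004]]}}

```text
time_s: 9.7
position: [0.5076, -0.2169, 0.0393]
tool_rot: [[-0.944, -0.329, -0.0], [-0.329, 0.944, 0.0], [0.0, 0.0, -1.0]]
ft_force: [0.1, 1.0, -6.2]
grip_width: 0.0118
gripper_force: 39.6
```

>>> {"fn": "drive_tool", "kwargs": {"series": [[[0, 0, 0.0005], 0, 0.004], [[0, 0, 0.0005], 0, 0.004], [[0, 0, 0.0005], 0, 0.004]]}}

```text
time_s: 10.0
position: [0.5076, -0.2169, 0.0388]
tool_rot: [[-0.944, -0.329, -0.0], [-0.329, 0.944, 0.0], [0.0, 0.0, -1.0]]
ft_force: [-0.8, -0.2, -5.9]
grip_width: 0.0116
gripper_force: 39.6
```

>>> {"fn": "drive_tool", "kwargs": {"series": [[[0, 0, 0.0005], 0, 0.004], [[0, 0, 0.0005], 0, 0.004], [[0, 0, 0.0005], 0, 0.004]]}}

```text
time_s: 10.3
position: [0.5077, -0.2169, 0.0387]
tool_rot: [[-0.944, -0.329, 0.0], [-0.329, 0.944, -0.0], [-0.0, -0.0, -1.0]]
ft_force: [-3.3, 2.1, 1.1]
grip_width: 0.0118
gripper_force: 40.6
```

The vertical force rose by 7 N, so the bar is on the floor. Now I'll slide it along the channel in −tool x.

>>> {"fn": "drive_tool", "kwargs": {"series": [[[-0.001, 0, -0.0002], 0, 0.004], [[-0.002, 0, -0.0002], 0, 0.004], [[-0.004, 0, -0.0002], 0, 0.004], [[-0.006, 0, -0.0002], 0, 0.004], [[-0.008, 0, -0.0002], 0, 0.004], [[-0.01, 0, -0.0002], 0, 0.004], [[-0.012, 0, -0.0002], 0, 0.004], [[-0.014, 0, -0.0002], 0, 0.004], [[-0.016, 0, -0.0002], 0, 0.004], [[-0.018, 0, -0.0002], 0, 0.004], [[-0.02, 0, -0.0002], 0, 0.004], [[-0.022, 0, -0.0002], 0, 0.004], [[-0.024, 0, -0.0002], 0, 0.004], [[-0.026, 0, -0.0002], 0, 0.004], [[-0.028, 0, -0.0002], 0, 0.004], [[-0.03, 0, -0.0002], 0, 0.004]]}}

```text
time_s: 11.9
position: [0.5361, -0.2073, 0.0387]
tool_rot: [[-0.944, -0.329, -0.0], [-0.329, 0.944, -0.001], [0.0, -0.001, -1.0]]
ft_force: [-5.2, -2.8, 3.7]
grip_width: 0.0116
gripper_force: 41.1
```

>>> {"fn": "drive_tool", "kwargs": {"series": [[[-0.002, 0, 0], 0, 0.004], [[-0.004, 0, 0], 0, 0.004], [[-0.006, 0, 0], 0, 0.004], [[-0.008, 0, 0], 0, 0.004], [[-0.01, 0, 0], 0, 0.004], [[-0.012, 0, 0], 0, 0.004], [[-0.014, 0, 0], 0, 0.004], [[-0.016, 0, 0], 0, 0.004], [[-0.018, 0, 0], 0, 0.004], [[-0.02, 0, 0], 0, 0.004], [[-0.022, 0, 0], 0, 0.004], [[-0.024, 0, 0], 0, 0.004], [[-0.026, 0, 0], 0, 0.004], [[-0.028, 0, 0], 0, 0.004], [[-0.03, 0, 0], 0, 0.004]]}}

```text
time_s: 13.4
position: [0.5645, -0.1974, 0.0387]
tool_rot: [[-0.944, -0.329, 0.0], [-0.329, 0.944, -0.001], [0.0, -0.001, -1.0]]
ft_force: [-4.3, -2.5, 3.4]
grip_width: 0.0114
gripper_force: 41.1
```

>>> {"fn": "drive_tool", "kwargs": {"series": [[[-0.002, 0, -0.0002], 0, 0.004], [[-0.004, 0, -0.0003], 0, 0.004], [[-0.006, 0, -0.0003], 0, 0.004], [[-0.008, 0, -0.0003], 0, 0.004], [[-0.01, 0, -0.0003], 0, 0.004], [[-0.012, 0, -0.0003], 0, 0.004], [[-0.014, 0, -0.0003], 0, 0.004], [[-0.016, 0, -0.0003], 0, 0.004], [[-0.018, 0, -0.0003], 0, 0.004], [[-0.02, 0, -0.0003], 0, 0.004], [[-0.022, 0, -0.0003], 0, 0.004], [[-0.024, 0, -0.0003], 0, 0.004], [[-0.025, 0, -0.0003], 0, 0.004], [[-0.025, 0, -0.0003], 0, 0.004]]}}

```text
time_s: 14.8
position: [0.5882, -0.1889, 0.0388]
tool_rot: [[-0.944, -0.329, 0.0], [-0.329, 0.944, 0.0], [-0.0, -0.0, -1.0]]
ft_force: [-1.0, -0.9, -1.7]
grip_width: 0.0116
gripper_force: 40.4
```

```bash
python3 - <<'E'
from h import *
s=env.observe();print(s['position'],s['time_s'],s['ft_force'])
a=np.array([.9444,.3289]); 
d=snap('side'); np.savez('s4.npz',**d)
uv=proj(d,[[.59,-.19,.06]])[0]; x,y=int(uv[0]),int(uv[1]); print(x,y)
x0,y0=max(0,min(x-90,460)),max(0,min(y-70,260)); save(d,'pics/s4.png',(x0,y0,x0+180,y0+140),4)
E
```

```text
[ 0.58821593 -0.18885018  0.03876654] 14.8 [-0.99269882 -0.86741317 -1.69994937]
383 266
```

View pics/s4.png

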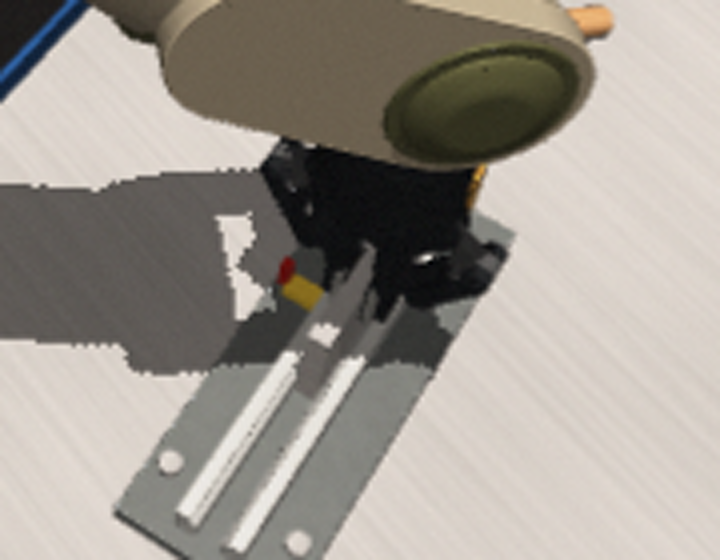

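The side crop shows the bar in the channel, its tail at about (320,335), past the yellow finger. The gripper hides the stop, which I estimate is about 12 mm ahead. I'll creep forward at minimum grip and watch the force.

>>> {"fn": "drive_tool", "kwargs": {"series": [[[-0.001, 0, 0], 0, 0.004], [[-0.002, 0, 0], 0, 0.004], [[-0.003, 0, 0], 0, 0.004], [[-0.004, 0, 0], 0, 0.004], [[-0.005, 0, 0], 0, 0.004], [[-0.005, 0, 0], 0, 0.004]], "newtons": 20}}

```text
time_s: 15.45
position: [0.5929, -0.1872, 0.0388]
tool_rot: [[-0.944, -0.329, 0.0], [-0.329, 0.944, 0.0], [-0.0, -0.0, -1.0]]
ft_force: [-1.2, -1.3, -2.4]
grip_width: 0.0117
gripper_force: 40.3
```

>>> {"fn": "drive_tool", "kwargs": {"series": [[[-0.0005, 0, 0], 0, 0.004], [[-0.001, 0, 0], 0, 0.004], [[-0.0015, 0, 0], 0, 0.004], [[-0.0015, 0, 0], 0, 0.004]]}}

```text
time_s: 15.85
position: [0.5941, -0.1868, 0.0388]
tool_rot: [[-0.944, -0.329, 0.0], [-0.329, 0.944, 0.0], [-0.0, 0.0, -1.0]]
ft_force: [-1.1, -1.0, -3.8]
grip_width: 0.0113
gripper_force: 40.3
```

>>> {"fn": "drive_tool", "kwargs": {"series": [[[-0.0005, 0, 0], 0, 0.005], [[-0.001, 0, 0], 0, 0.005], [[-0.001, 0, 0], 0, 0.005]], "newtons": 20}}

```text
time_s: 16.15
position: [0.5951, -0.1865, 0.0388]
tool_rot: [[-0.944, -0.329, 0.0], [-0.329, 0.944, 0.0], [-0.0, -0.0, -1.0]]
ft_force: [-0.9, -1.1, -2.3]
grip_width: 0.0116
gripper_force: 40.2
```

>>> {"fn": "drive_tool", "kwargs": {"series": [[[-0.0005, 0, 0], 0, 0.005], [[-0.001, 0, 0], 0, 0.005], [[-0.001, 0, 0], 0, 0.005]]}}

```text
time_s: 16.45
position: [0.596, -0.1861, 0.0388]
tool_rot: [[-0.944, -0.329, 0.0], [-0.329, 0.944, 0.0], [-0.0, 0.0, -1.0]]
ft_force: [-0.2, -0.8, -2.8]
grip_width: 0.0114
gripper_force: 40.1
```

>>> {"fn": "drive_tool", "kwargs": {"series": [[[-0.0005, 0, 0], 0, 0.005], [[-0.001, 0, 0], 0, 0.005], [[-0.001, 0, 0], 0, 0.005]]}}

```text
time_s: 16.75
position: [0.597, -0.1858, 0.0388]
tool_rot: [[-0.944, -0.329, 0.0], [-0.329, 0.944, 0.0], [-0.0, 0.0, -1.0]]
ft_force: [-1.5, -0.7, -3.6]
grip_width: 0.0117
gripper_force: 40.1
```

>>> {"fn": "drive_tool", "kwargs": {"series": [[[-0.0005, 0, 0], 0, 0.005], [[-0.0005, 0, 0], 0, 0.005]]}}

```text
time_s: 16.95
position: [0.5975, -0.1856, 0.0388]
tool_rot: [[-0.944, -0.329, 0.0], [-0.329, 0.944, 0.0], [-0.0, 0.0, -1.0]]
ft_force: [-0.4, -0.4, -4.4]
grip_width: 0.0115
gripper_force: 40.0
```

>>> {"fn": "drive_tool", "kwargs": {"series": [[[-0.0005, 0, 0], 0, 0.005], [[-0.001, 0, 0], 0, 0.005], [[-0.001, 0, 0], 0, 0.005]]}}

```text
time_s: 17.25
position: [0.5984, -0.1853, 0.0388]
tool_rot: [[-0.944, -0.329, 0.0], [-0.329, 0.944, 0.0], [-0.0, 0.0, -1.0]]
ft_force: [-1.9, -0.0, -4.2]
grip_width: 0.0115
gripper_force: 40.0
```

>>> {"fn": "drive_tool", "kwargs": {"series": [[[-0.0005, 0, 0], 0, 0.005], [[-0.0005, 0, 0], 0, 0.005]]}}

```text
time_s: 17.45
position: [0.5989, -0.1851, 0.0388]
tool_rot: [[-0.944, -0.329, 0.0], [-0.329, 0.944, 0.0], [-0.0, 0.0, -1.0]]
ft_force: [-0.7, -1.4, -4.9]
grip_width: 0.0113
gripper_force: 39.9
```

>>> {"fn": "drive_tool", "kwargs": {"series": [[[-0.0005, 0, 0], 0, 0.005], [[-0.001, 0, 0], 0, 0.005], [[-0.001, 0, 0], 0, 0.005]]}}

```text
time_s: 17.75
position: [0.5998, -0.1848, 0.0388]
tool_rot: [[-0.944, -0.329, 0.0], [-0.329, 0.944, 0.0], [-0.0, 0.0, -1.0]]
ft_force: [-0.8, -1.3, -4.4]
grip_width: 0.0113
gripper_force: 39.9
```

>>> {"fn": "drive_tool", "kwargs": {"series": [[[-0.0005, 0, 0], 0, 0.005], [[-0.0005, 0, 0], 0, 0.005]]}}

```text
time_s: 17.95
position: [0.6002, -0.1847, 0.0388]
tool_rot: [[-0.944, -0.329, -0.0], [-0.329, 0.944, 0.0], [-0.0, 0.0, -1.0]]
ft_force: [-0.6, -0.3, -5.9]
grip_width: 0.0115
gripper_force: 39.9
```

>>> {"fn": "drive_tool", "kwargs": {"series": [[[-0.0005, 0, 0], 0, 0.005], [[-0.001, 0, 0], 0, 0.005], [[-0.001, 0, 0], 0, 0.005]]}}

```text
time_s: 18.25
position: [0.6013, -0.1843, 0.0388]
tool_rot: [[-0.944, -0.329, 0.0], [-0.329, 0.944, 0.0], [-0.0, -0.0, -1.0]]
ft_force: [-0.3, -0.9, -5.4]
grip_width: 0.0115
gripper_force: 39.8
```

>>> {"fn": "drive_tool", "kwargs": {"series": [[[-0.0005, 0, 0], 0, 0.005], [[-0.0005, 0, 0], 0, 0.005]]}}

```text
time_s: 18.45
position: [0.6017, -0.1842, 0.0388]
tool_rot: [[-0.944, -0.329, 0.0], [-0.329, 0.944, 0.0], [-0.0, 0.0, -1.0]]
ft_force: [-0.9, -0.8, -4.8]
grip_width: 0.0113
gripper_force: 39.8
```

>>> {"fn": "drive_tool", "kwargs": {"series": [[[-0.0005, 0, 0], 0, 0.005], [[-0.001, 0, 0], 0, 0.005], [[-0.001, 0, 0], 0, 0.005]]}}

```text
time_s: 18.75
position: [0.6027, -0.1838, 0.0388]
tool_rot: [[-0.944, -0.329, 0.0], [-0.329, 0.944, -0.0], [-0.0, -0.0, -1.0]]
ft_force: [-0.1, -2.0, -5.9]
grip_width: 0.0113
gripper_force: 39.8
```

>>> {"fn": "drive_tool", "kwargs": {"series": [[[-0.0005, 0, 0], 0, 0.005], [[-0.0005, 0, 0], 0, 0.005]]}}

```text
time_s: 18.95
position: [0.603, -0.1837, 0.0388]
tool_rot: [[-0.944, -0.329, -0.0], [-0.329, 0.944, 0.0], [0.0, 0.0, -1.0]]
ft_force: [-1.3, -1.3, -5.9]
grip_width: 0.0113
gripper_force: 39.7
```

>>> {"fn": "drive_tool", "kwargs": {"series": [[[-0.0005, 0, 0], 0, 0.005], [[-0.0005, 0, 0], 0, 0.005]]}}

```text
time_s: 19.15
position: [0.603, -0.1837, 0.0388]
tool_rot: [[-0.944, -0.329, -0.001], [-0.329, 0.944, -0.0], [0.001, 0.0, -1.0]]
ft_force: [-4.2, -1.8, -4.0]
grip_width: 0.0118
gripper_force: 40.0
```

>>> {"fn": "drive_tool", "kwargs": {"series": [[[-0.0005, 0, 0], 0, 0.005], [[-0.0005, 0, 0], 0, 0.005]]}}

```text
time_s: 19.35
position: [0.603, -0.1837, 0.0388]
tool_rot: [[-0.944, -0.329, -0.002], [-0.329, 0.944, -0.0], [0.002, 0.001, -1.0]]
ft_force: [-7.7, -2.5, -2.8]
grip_width: 0.0113
gripper_force: 40.2
```

Contact: the TCP has stopped and the force has risen to about 8 N. I'll relax a little, let the bar settle on the floor, and open.

>>> {"fn": "drive_tool", "kwargs": {"series": [[[0.0004, 0, 0.0002], 0, 0.005], [[0.0004, 0, 0.0004], 0, 0.005], [[0.0004, 0, 0.0004], 0, 0.005]]}}

```text
time_s: 19.65
position: [0.6031, -0.1837, 0.0388]
tool_rot: [[-0.944, -0.329, -0.001], [-0.329, 0.944, -0.0], [0.001, 0.0, -1.0]]
ft_force: [-5.6, -3.0, -1.1]
grip_width: 0.0113
gripper_force: 40.4
```

>>> {"fn": "drive_tool", "kwargs": {"series": [[[0, 0, 0], 0, 0.012], [[0, 0, 0], 0, 0.014], [[0, 0, 0], 0, 0.016], [[0, 0, 0], 0, 0.02], [[0, 0, 0], 0, 0.025], [[0, 0, 0], 0, 0.03], [[0, 0, 0], 0, 0.03], [[0, 0, 0], 0, 0.03]]}}

```text
time_s: 20.45
position: [0.6036, -0.1835, 0.0384]
tool_rot: [[-0.944, -0.329, -0.0], [-0.329, 0.944, 0.0], [-0.0, 0.0, -1.0]]
ft_force: [0.5, -0.1, 0.4]
grip_width: 0.0296
gripper_force: 0.0
```

```bash
python3 - <<'E'
from h import *
s=env.observe();print(s['position'],s['time_s'],s['ft_force'],s['grip_width'])
E
```

```text
[ 0.60361641 -0.18349157  0.03841022] 20.45 [ 0.52192611 -0.14512511  0.42707191] 0.029628123981146635
```

>>> {"fn": "drive_tool", "kwargs": {"series": [[[0, 0, -0.005], 0, 0.03], [[0, 0, -0.015], 0, 0.03], [[0, 0, -0.03], 0, 0.03], [[0, 0, -0.05], 0, 0.03], [[0, 0, -0.08], 0, 0.03], [[0, 0, -0.12], 0, 0.03], [[0.04, 0, -0.15], 0, 0.03], [[0.08, 0, -0.16], 0, 0.03], [[0.12, 0, -0.16], 0, 0.03], [[0.16, 0, -0.16], 0, 0.03], [[0.2, 0, -0.16], 0, 0.03], [[0.22, 0, -0.16], 0, 0.03], [[0.22, 0, -0.16], 0, 0.03]]}}

```text
time_s: 21.75
position: [0.3942, -0.2564, 0.1996]
tool_rot: [[-0.945, -0.326, 0.001], [-0.326, 0.945, -0.001], [-0.0, -0.001, -1.0]]
ft_force: [0.8, -0.4, 1.1]
grip_width: 0.0303
gripper_force: 0.0
```

```bash
python3 - <<'E'
from h import *
s=env.observe();print(s['position'],s['time_s'])
a=np.array([np.cos(np.radians(19.2)),np.sin(np.radians(19.2))]); n=np.array([-a[1],a[0]])
d=snap('side'); np.savez('s5.npz',**d); d0=dict(np.load('side0.npz'))
P=np.vstack([d0['img'][200:350,310:440],d['img'][200:350,310:440]]); 
P=np.hstack([d0['img'][205:335,330:440],d['img'][205:335,330:440]])
cv2.imwrite('pics/s5.png',cv2.resize(P[:,:,::-1],None,fx=3.6,fy=3.6,interpolation=cv2.INTER_CUBIC))
t=snap('top'); np.savez('t5.npz',**t); t0=dict(np.load('top0.npz'))
for nm,dd in [('side0',d0),('side',d),('top0',t0),('top',t)]:
    C=cloud(dd); im=dd['img'].astype(int)
    X=C[...,:2]@a; Y=C[...,:2]@n; z=C[...,2]
    red=(im[...,0]>130)&(im[...,1]<70)&(im[...,2]<70)&(z>.06)&(z<.11)&(abs(X-.57)<.05)
    br=(im[...,0]>im[...,2]+50)&(z>.06)&(z<.09)&(abs(X-.57)<.05)&(abs(Y+.3705)<.04)
    bar=(z>.066)&(z<.077)&(abs(Y+.372)<.02)&(X<.56)&(X>.38)&(im[...,0]<im[...,2]+30)
    print(nm,'knob',red.sum(),X[red].mean() if red.any() else 0,Y[red].mean() if red.any() else 0,'brass',br.sum(),X[br].mean().round(4),np.percentile(X[br],[2,98]).round(4),'bar',bar.sum(),np.percentile(X[bar],[1,99]).round(4) if bar.any() else 0, Y[bar].mean() if bar.any() else 0)
E
```

```text
[ 0.39423057 -0.25643972  0.19957729] 21.75
side0 knob 40 0.5766344011518825 -0.37272605356903404 brass 337 0.5659 [0.5444 0.5882] bar 0 0 0
side knob 42 0.5757305312823405 -0.37238264306399665 brass 361 0.5653 [0.5435 0.588 ] bar 192 [0.4596 0.5455] -0.37427327314976
top0 knob 0 0 0 brass 168 0.5675 [0.5466 0.5869] bar 0 0 0
top knob 21 0.5770470276111077 -0.3733724178740567 brass 176 0.568 [0.5468 0.5878] bar 131 [0.4592 0.5427] -0.3719755649744743
```

View pics/s5.png

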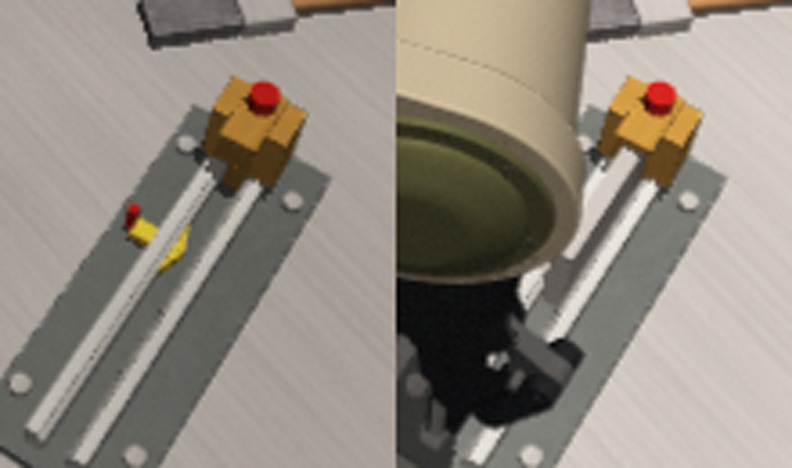

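The before/after pair shows the stop and knob unmoved, at (262,97) and (658,97). The bar's end is under the hood, and the tail position of 0.459 fits an end at the stop face (about 0.559). I'll hand it in.

```bash
python3 -c "
from rig import env
print(env.close_job())"
```

```text
the job is handed in; nothing more can be done
None
```

The middle bar (pinched at about 11.2–11.8 mm, so the 12 mm one) is standing in the channel, butted against the unmoved stop and let go; the job is handed in, but the verdict was not shown.

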